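# Open the phone-bonding clamp

### The arm

A 6-joint arm with a two-finger parallel gripper is mounted at the origin on the work surface. World frame = base frame: x ahead of the robot, y to its left, z up, the work surface at z = 0. Lengths are in m, angles in rad, forces in N, time in s.
With the tool pointing down it reaches from about 0.325 to 0.875 m from the base axis. Payload 4.4 kg.
Tool frame: the origin (TCP) lies on the centre line of the jaws, within the pads' length; the fingertips stand 19 mm ahead of it and the grasp point (between the pads) is the TCP; z points along the fingers, y is the line along which they close (so a half turn about z gives the same grasp; the last joint's range is limited). The gripper opens to 85 mm and grips with 20 to 120 N. Pads are 22 mm wide; open, the fingers measure 114 mm over their backs; the gripper's body (76 mm by 85 mm) begins 54 mm behind the grasp point. The pads swing forward as they close: fully open they stand 13 mm farther back than shut.
Start: joints at [-1.484, 0.207, 1.542, -0, 1.393, -0.15], TCP at [0.135, -0.559, 0.25] pointing down, gripper open.
Joint ranges: [-2.73, 2.73], [-0.86, 2.22], [0.23, 2.46], [-1.11, 4.25], [0.08, 2.63], [-2.82, 2.82]. Speed limits (rad/s): [2.79, 2.79, 3.14, 3.14, 3.14, 3.14].

### API

Orientations are given as a unit quaternion [w, x, y, z].
In Python, from station import sense, imaging, ticket gives the robot as it stands.
- The arm moves only by the tool play_rows, never from a script. Its argument "increments" is a list of rows, each a list of 7 numbers: the closure, from 0 (fully open) to 1 (shut), then the shift along the tool's x, y, z in m, then the turn, a rotation vector about the tool's x, y, z in rad. In form: [[jaw, tx, ty, tz, rx, ry, rz], ...]. A call has 1 to 5 rows; each row is the pose to reach, as a shift and turn from the pose commanded when the call began, along the tool's axes at that moment; what a row does not reach only later rows make up. A row lasts 1/10 s, in which the tool goes at most 50 mm and 8.59 degrees, less where a joint would pass 70% of its speed; a pose out of reach is approached as far as the arm can. A call with a gripper value outside its range is refused whole. The fingers move at their own pace and stop on an object; "grip_force" is the grip in N (left out, the last holds). Time passes only in rows, so rows that repeat a pose let the fingers close. It gives the time, the measured TCP pose, the force, the opening and the grip force at its end, in the units of the state.
- sense(): the state, without advancing time (a new reading comes with each control period).
- imaging.capture(name): name is "scene" or "top" or "wrist"; returns a dict with "image" (420x560x3 uint8, red, green, blue), "mtx" (3x3 intrinsics, pixels), "xyz" and "orientation" of the camera in the world; the wrist camera has in their place "hand_eye" (4x4, takes a point from camera to tool coordinates, whose origin is the TCP and whose axes are the flange's). Camera axes: x right, y up, looking along -z (the intrinsics and any distortion apply to the point x, -y, -z); pixel columns grow to the right and rows downward; lengths in m; the calibration is good to about 2 mm. A picture is of the moment at which its call begins: read the wrist's pose just before it. There is no depth.
- ticket.job_done(): hands the job in; it is judged then, once.
The state is a dict: "time": time; "joint_positions": joint angles; "dq": joint speeds; "joint_torque": joint torques, N m; "tcp_pos": TCP position; "tool_rot": TCP orientation; "wrist_force": force on the tool from outside, world axes, zero at the start; "ft_torque": the same for the moment, N m; "gripper_width": finger opening in m; "gripper_force": force on a finger pad.
Only numpy, scipy, OpenCV 4.12 (cv2) and the standard library are available. Lean on these libraries where they do the work, as an engineer would, in place of code of your own. Each camera call takes 0.05 s, during which the arm holds its last target. There are 200 camera calls.

### The job

The glue on the phone in the bonding clamp has set. With a fingertip, press down the release pad on the sliding jaw and, keeping it pressed, push the jaw back along its toothed bar until it is fully open against the end stop; then let the release spring back up and take the hand away. Nothing is to be picked up: leave the phone lying in the clamp as it is, and do not disturb the tools around it.

Things in the scene. Friction and masses are not known exactly. Their poses are not given: they have to be found in the camera images.
- clamp: Aluminium bonding clamp fixed to the bench, 274 x 100 mm. Origin: bench level, on the bar's centre line. x runs along the bar the way the jaw OPENS; y across; z up. Base plate x -182 to 92 mm; bed rails at y +-40 mm, tops 22 mm high, carry the phone; between them a toothed bar, 16 mm wide, 18 mm high, 5 mm pitch. Fixed jaw x -178 to -160 mm, 36 high; end stop x 74 to 88 mm, 60 wide, 30 high
- jaw (a joint): Sliding jaw's place along the bar, m: 0 closed, 0.070 fully open (hard stop); starts at 0 to 0.006 (1 to 6 mm of play at the phone). Release up: the ratchet stops the jaw from opening farther than the next tooth (up to 5 mm on). Release down: it slides with about 1.2 N of friction (0.6 N more at 0.1 m/s) and stays where it is left; 0.26 kg
- release (a joint): Angle of the sprung release lever on the sliding jaw, rad: 0 up (pawl in the teeth, locked), 0.28 fully down. The pawl clears the teeth above about 0.12. It springs back up when let go
- release_pad (a point): Press point, on top of the rear half of the release pad: black ribbed plate, 46 mm wide, 66 mm long along the bar, 40 mm above the bench, riding on the sliding jaw. It tilts about a pin 28 mm nearer the phone (clamp -x), 25 mm lower. Pressed here it frees the ratchet at 3.3 mm and stops at 7.8 mm; takes 2 N at first, 4 N at release, 6 N fully down. Axes as the clamp's when up
- thumb_wall (a point): Top centre of the thumb wall's face towards the pad: upright aluminium plate just behind the pad, 48 mm wide across the bar, 8 mm thick, top 62 mm above the bench (22 above the pad), rigid part of the sliding jaw, its face 16 mm beyond release_pad (clamp +x). A finger on the pad pushes it towards clamp +x to open the jaw. Nothing else around the pad stands higher than the pad. Axes as the clamp's
- jaw_face (a point): Centre of the rubber face of the sliding jaw that is turned to the phone, 30 mm above the bench. The jaw plate is 96 mm wide across the bar, 12 mm thick with the rubber, its top 36 mm above the bench
- phone: Glued phone, loose slab 75 x 152 x 9 mm with a black display (0.13 to 0.27 kg), lying flat, display up, on the bed rails between fixed and sliding jaw, long side across the bar, sticking out 26 mm past the plate on both sides. Origin at the centre of its underside, 22 mm above the bench. To be left lying
- driver: Loose precision screwdriver lying beside the clamp, about 148 x 13 mm, 13 mm high, along its x axis; origin under its middle
- tweezers: Loose steel tweezers lying on the other side of the clamp, 121 mm long, 8 mm high, along its x axis; origin under the middle
- screw_tray: Loose white compartment tray with screws, 60 x 90 x 14 mm, beyond the clamp's end stop; origin at the centre of its underside
- spare_phone: Loose second phone, 72 x 148 x 8 mm, lying on the bench to the right; origin at the centre of its underside
- paper_cup: Loose paper cup, 72 mm across, 85 mm high; origin at the centre of its underside
- cleaner: Loose cleaner bottle, 52 mm across, 145 mm high; origin at the centre of its underside
- solder_reel: Loose reel standing flat, 54 mm across, 34 mm high; origin at the centre of its underside
Mind the look-alikes: they are no part of the job. What is shaped like the phone but green or purple is not meant.

How it is judged:
By the outcome, as a careful person would: the job done as asked, in the order asked, and still so for the second after the job is handed in, with the robot touching nothing.
It also fails if it takes over 32 s, if anything falls off the work surface, if the arm or the gripper's body presses on something with over 40 N, if the wrist force passes 120 N, or if a joint passes its speed limit or range.

## Working session

There is one attempt and no reset: what is moved stays moved. The work goes in short steps, Python scripts to look and compute and a tool call to move; the robot and the scene stay as the last step left them, time stands still between calls to the robot, and variables do not carry over. Pictures are saved under pics/ and viewed, at most 10 in all, crops included, and the job is handed in when it is done.

Besides the shell and the picture viewer there is one more tool, called after ">>>" by a JSON object that holds its "method" and its "body". play_rows: Moves the arm, as the interface text tells. Its arguments: {"type":"object","properties":{"increments":{"type":"array"},"grip_force":{"type":"number"}},"required":["increments"]}

```bash
mkdir -p pics; python3 - <<'E'
from station import sense, imaging
import cv2,pickle
s=sense();print(s)
for n in("scene","top"):
    c=imaging.capture(n);cv2.imwrite(f"pics/{n}0.png",c["image"][:,:,::-1]);pickle.dump(c,open(n+".pkl","wb"))
    print(n,c["mtx"],c["xyz"],c["orientation"],[k for k in c])
E
```

```text
{'time': 0.0, 'joint_positions': array([-1.48348807e+00,  2.07389000e-01,  1.54297424e+00, -1.52048134e-05,
        1.39349647e+00, -1.50499627e-01]), 'dq': array([-0.00219389, -0.00143553,  0.00028517, -0.00050042,  0.0008642 ,
       -0.00094692]), 'joint_torque': array([-2.44399789e-04, -3.83028460e+01, -2.91594726e+01, -8.31994066e-05,
        1.05090442e-02,  2.25655612e-05]), 'tcp_pos': array([ 0.13537565, -0.55809548,  0.24913369]), 'tool_rot': array([-1.13320125e-03,  9.92938453e-01,  1.18625221e-01,  2.83307525e-05]), 'wrist_force': array([0.2188931 , 0.60946549, 0.08547953]), 'ft_torque': array([0.02492528, 0.00966142, 0.00727109]), 'gripper_force': 0.0, 'gripper_width': 0.08564251318101153}
scene [[537.09262523   0.         282.63131091]
 [  0.         537.09262523 207.98080215]
 [  0.           0.           1.        ]] [ 1.63753762 -0.53557659  0.95162461] [0.74490645 0.3938413  0.25459795 0.47453481] ['image', 'mtx', 'xyz', 'orientation']
top [[516.47682144   0.         291.76515905]
 [  0.         516.47682144 207.57226165]
 [  0.           0.           1.        ]] [0.15549984 0.02463181 1.47826523] [ 0.71379167  0.06168254 -0.07375963 -0.69372634] ['image', 'mtx', 'xyz', 'orientation']
```

View pics/top0.png

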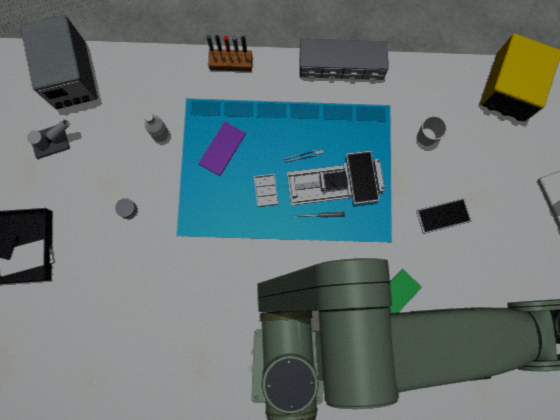

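View pics/scene0.png

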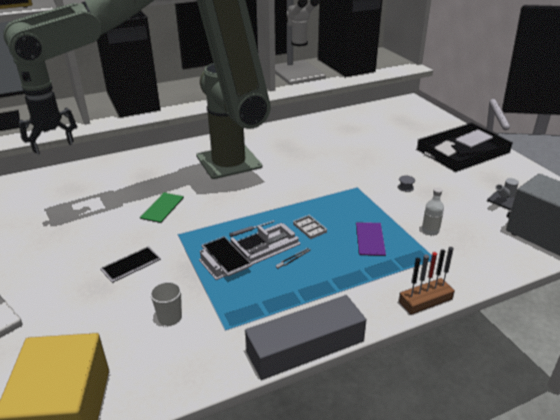

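The top view shows the clamp at about (335,183). Its phone is at (366,178), the black release pad at about (333,181), the end stop at (291,187) and the tray at (265,190). The jaw opens towards image left. These could be mistaken for the target:
- spare phone at (443,216)
- purple slab at (222,148)
- green slab at (403,290)

The clamp's phone is the black one at (366,178). The pad is the black plate beside it at (333,181). I'll check that in a close crop.

```bash
cat > h.py <<'E'
import numpy as np,cv2,pickle
from scipy.spatial.transform import Rotation as R
def rot(q): return R.from_quat([q[1],q[2],q[3],q[0]]).as_matrix()
def cam(c): return c["mtx"],np.array(c["xyz"]),rot(c["orientation"])
def proj(c,P):
    K,t,A=cam(c);p=(np.atleast_2d(P)-t)@A;p=p*[1,-1,-1];u=p@K.T;return u[:,:2]/u[:,2:]
def back(c,uv,z):
    K,t,A=cam(c);d=np.linalg.inv(K)@[uv[0],uv[1],1];d=A@(d*[1,-1,-1]);return t+d*(z-t[2])/d[2]
E
python3 - <<'E'
from h import *
c=pickle.load(open("top.pkl","rb"));im=c["image"][140:225,240:400,::-1]
cv2.imwrite("pics/crop1.png",cv2.resize(im,None,fx=5,fy=5,interpolation=cv2.INTER_CUBIC))
print(back(c,(291,187),.03),back(c,(333,181),.04),back(c,(366,178),.03))
E
```

```text
[0.49739752 0.00736744 0.03      ] [ 0.51647971 -0.11256004  0.04      ] [ 0.53095167 -0.20915691  0.03      ]
```

View pics/crop1.png

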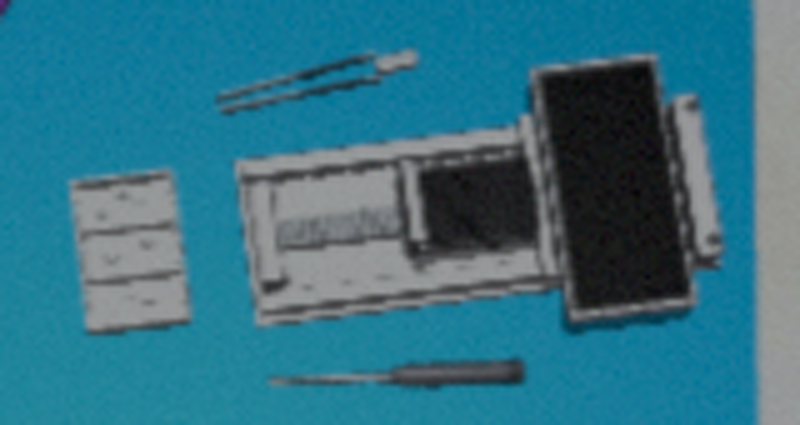

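The crop shows the pad as the black plate at crop (420–535, 160–250). The thumb wall is at x≈402–425, the end stop at x≈250–285 and the phone at (615,190). The choice is confirmed, so next I'll work out the hover pose.

```bash
cat >> h.py <<'E'
def inc(s,p,yaw):
    "shift, rotvec in tool axes to reach tool pointing down with tool x at yaw (rad)"
    A=rot(s["tool_rot"]);B=np.array([[np.cos(yaw),np.sin(yaw),0],[np.sin(yaw),-np.cos(yaw),0],[0,0,-1]]).T
    B=np.column_stack([[np.cos(yaw),np.sin(yaw),0],[np.sin(yaw),-np.cos(yaw),0],[0,0,-1]])
    return A.T@(np.array(p)-s["tcp_pos"]),R.from_matrix(A.T@B).as_rotvec()
E
python3 - <<'E'
from h import *
from station import sense,imaging
c=pickle.load(open("top.pkl","rb"))
f=lambda u,v,z:back(c,(240+u/5,140+v/5),z)
a,b=f(420,162,.062),f(428,245,.062);d=b-a;print("wall",a,b,(a+b)/2,np.degrees(np.arctan2(d[1],d[0])))
a,b=f(530,66,.031),f(568,310,.031);print("phone edge",a,b,np.degrees(np.arctan2(*(b-a)[1::-1])))
a,b=f(237,160,.022),f(525,127,.022);print("rail",np.degrees(np.arctan2(*(a-b)[1::-1])))
a,b=f(258,325,.0),f(555,290,.0);print("rail2",np.degrees(np.arctan2(*(a-b)[1::-1])))
print(imaging.capture("wrist")["hand_eye"])
print(inc(sense(),[.52,-.11,.22],np.radians(98)))
E
```

```text
wall [ 0.53524048 -0.08462843  0.062     ] [ 0.48710833 -0.08985066  0.062     ] [ 0.51117441 -0.08723955  0.062     ] -173.80776052039403
phone edge [ 0.60349244 -0.15048794  0.031     ] [ 0.45862849 -0.17328115  0.031     ] -171.0582638760624
rail 98.5693885972244
rail2 98.59706134766921
[[-1.47315137e-04  9.59763183e-01  2.80810632e-01  7.31578091e-02]
 [ 9.99999900e-01  2.59969243e-04 -3.63924206e-04 -1.08538697e-03]
 [-4.22283181e-04  2.80810551e-01 -9.59763125e-01 -1.22833209e-01]
 [ 0.00000000e+00  0.00000000e+00  0.00000000e+00  1.00000000e+00]]
(array([ 0.47938485, -0.3449883 ,  0.03011637]), array([-1.25962319e-03, -1.55426405e-03, -1.47264554e+00]))
```

>>> {"method": "play_rows", "body": {"increments": [[1,0.04,-0.028,0,0,0,-0.147],[1,0.08,-0.056,0,0,0,-0.294],[1,0.12,-0.084,0,0,0,-0.441],[1,0.16,-0.112,0,0,0,-0.588],[1,0.2,-0.14,0,0,0,-0.735]]}}

```text
time: 0.65
tcp_pos: [0.2976, -0.3739, 0.25]
tool_rot: [-0.0, 0.883, 0.47, 0.0]
wrist_force: [0.1, -0.9, 0.3]
gripper_width: 0.0122
gripper_force: 0.0
```

```bash
python3 - <<'E'
from h import *
from station import sense
s=sense();print(s["time"],s["tcp_pos"],s["gripper_width"],inc(s,[.515,-.105,.21],np.radians(98.6)))
E
```

```text
0.65 [ 0.29763134 -0.37387679  0.25001117] 0.01220307140380656 (array([0.34442276, 0.03013392, 0.04012062]), array([-3.04520459e-05, -3.76328387e-04, -7.42712817e-01]))
```

>>> {"method": "play_rows", "body": {"increments": [[1,0.048,0.004,0.005,0,0,-0.148],[1,0.096,0.008,0.01,0,0,-0.296],[1,0.144,0.012,0.015,0,0,-0.444],[1,0.192,0.016,0.02,0,0,-0.592],[1,0.24,0.02,0.03,0,0,-0.74]]}}

```text
time: 1.15
tcp_pos: [0.4498, -0.187, 0.2207]
tool_rot: [0.001, 0.653, 0.757, 0.0]
wrist_force: [0.6, -1.0, -0.0]
gripper_width: -0.0
gripper_force: 0.0
```

```bash
python3 - <<'E'
from h import *
from station import sense
s=sense();print(s["time"],s["tcp_pos"],s["gripper_width"],inc(s,[.515,-.105,.21],np.radians(98.6)))
E
```

```text
1.15 [ 0.44976949 -0.18703787  0.2206923 ] -8.474375131564962e-06 (array([0.07153018, 0.07660567, 0.01070333]), array([ 0.0013992 ,  0.00134735, -0.00201556]))
```

>>> {"method": "play_rows", "body": {"increments": [[1,0.03,0.035,0.005,0,0,0],[1,0.06,0.065,0.01,0,0,0],[1,0.07,0.075,0.01,0,0,0],[1,0.07,0.075,0.01,0,0,0]]}}

```text
time: 1.55
tcp_pos: [0.5133, -0.1071, 0.2098]
tool_rot: [-0.0, 0.654, 0.757, -0.0]
wrist_force: [-0.1, -0.9, 0.1]
gripper_width: -0.0002
gripper_force: 0.0
```

```bash
cat >> h.py <<'E'
def wrist(imaging,sense):
    s=sense();c=imaging.capture("wrist");H=c["hand_eye"];A=rot(s["tool_rot"])
    return s,dict(image=c["image"],mtx=c["mtx"],xyz=s["tcp_pos"]+A@H[:3,3],orientation=np.roll(R.from_matrix(A@H[:3,:3]).as_quat(),1))
E
python3 - <<'E'
from h import *
from station import sense,imaging
s,c=wrist(imaging,sense);pickle.dump(c,open("w1.pkl","wb"));cv2.imwrite("pics/w1.png",c["image"][:,:,::-1])
print(s["time"],s["tcp_pos"],proj(c,[[.511,-.087,.062],s["tcp_pos"]-[0,0,.019]]))
E
```

```text
1.55 [ 0.51328946 -0.10708586  0.2098241 ] [[275.07105552 177.34609244]
 [272.77528725 273.64740089]]
```

View pics/w1.png

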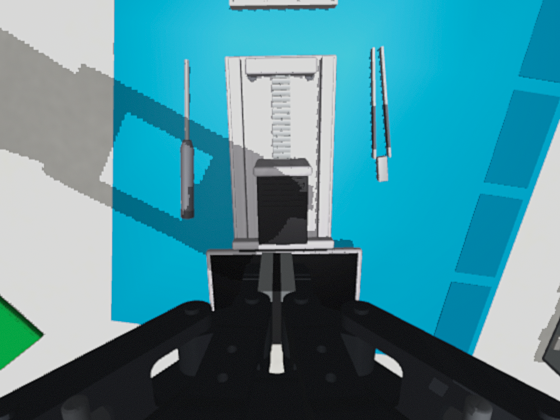

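The wrist view shows the wall top edge facing the pad at row ≈176, cols 253–312. The pad is below it, rows 177–244. The end stop is at row ≈65. The closed fingertips are at (275,262).

```bash
python3 - <<'E'
from h import *
from station import sense
c=pickle.load(open("w1.pkl","rb"));s=sense();e=np.radians(98.6);ux=np.array([np.cos(e),np.sin(e),0])
a,b=back(c,(253,176),.062),back(c,(312,175.5),.062);w=(a+b)/2;print(a,b,np.linalg.norm(a-b),np.degrees(np.arctan2(*(b-a)[1::-1])))
p,q=back(c,(257,244),.04),back(c,(308,243),.04);print("pad front",(p+q)/2,np.linalg.norm(p-q),((w-(p+q)/2)@ux))
st=(back(c,(247,74),.03)+back(c,(316,74),.03))/2;print("stop face",st,(st-w)@ux)
for u in(232,334):print(back(c,(u,120),.022))
print("wall",w);
for k in(.016,.014): print(inc(s,w-k*ux+[0,0,.03],e))
g=cv2.resize(c["image"][140:290,200:360,::-1],None,fx=4,fy=4,interpolation=cv2.INTER_CUBIC);cv2.imwrite("pics/w1c.png",g)
E
```

```text
[ 0.49314456 -0.08849729  0.062     ] [ 0.54037737 -0.08116433  0.062     ] 0.04779864467027434 8.82478951079959
pad front [ 0.52733137 -0.15191501  0.04      ] 0.047384500065672 0.06791058297856455
stop face [ 0.50450343 -0.00583455  0.03      ] 0.07994099067343649
[ 0.46669496 -0.0491238   0.022     ]
[ 0.55633212 -0.03599678  0.022     ]
wall [ 0.51676096 -0.08483081  0.062     ]
(array([0.00677943, 0.00771249, 0.11796302]), array([-0.00121209,  0.00030622, -0.00621933]))
(array([0.00877939, 0.00770005, 0.11796241]), array([-0.00121209,  0.00030622, -0.00621933]))
```

View pics/w1c.png

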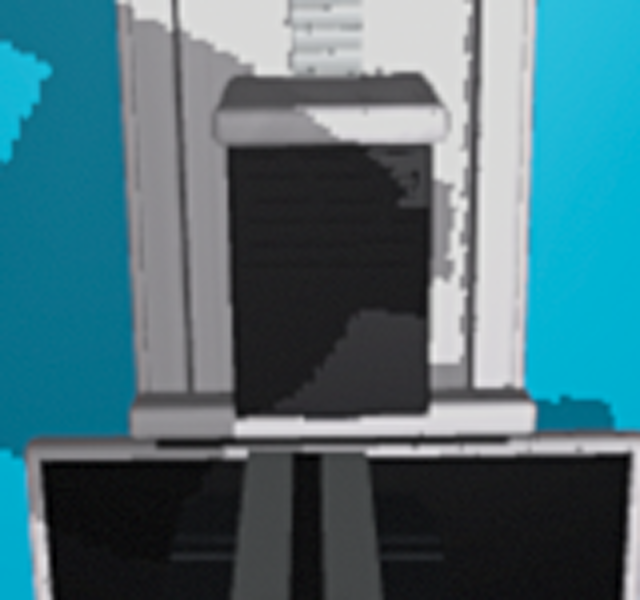

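>>> {"method": "play_rows", "body": {"increments": [[1,0.004,0.004,0.04,0,0,-0.003],[1,0.008,0.008,0.08,0,0,-0.006],[1,0.008,0.008,0.115,0,0,-0.006],[1,0.008,0.008,0.132,0,0,-0.006],[1,0.008,0.008,0.132,0,0,-0.006]]}}

```text
time: 2.1
tcp_pos: [0.516, -0.1004, 0.0753]
tool_rot: [-0.003, 0.654, 0.757, -0.002]
wrist_force: [-0.1, -0.4, -1.2]
gripper_width: -0.0002
gripper_force: 0.0
```

```bash
python3 - <<'E'
from h import *
from station import sense,imaging
s,c=wrist(imaging,sense);pickle.dump(c,open("w2.pkl","wb"));cv2.imwrite("pics/w2.png",c["image"][:,:,::-1])
e=np.radians(98.7);ux=np.array([np.cos(e),np.sin(e),0]);w=np.array([.51676,-.08483,.062])
print(s["time"],s["tcp_pos"],s["wrist_force"],inc(s,w-.015*ux,e),proj(c,w))
E
```

```text
2.1 [ 0.51603445 -0.10041731  0.07531098] [-0.10777701 -0.44335455 -1.20004894] (array([0.00027773, 0.00316302, 0.01329077]), array([-0.00675672, -0.00300795, -0.00626077])) [[279.57653653 247.79803253]]
```

View pics/w2.png

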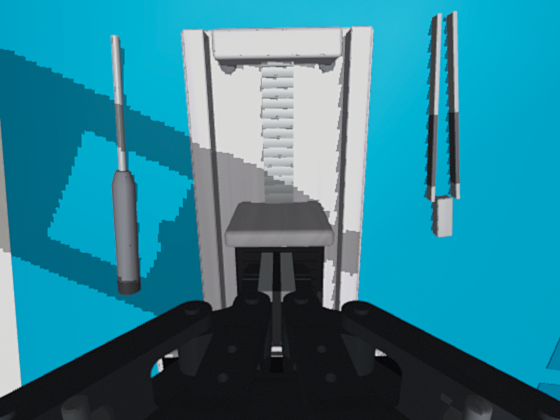

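The wrist view puts the wall's near edge at row ≈246, cols 226–334. The closed fingertips at (277,252) are just on the pad side of it and centred. I'll press now.

>>> {"method": "play_rows", "body": {"increments": [[1,0,0.003,0.01,0.0,0,0],[1,0,0.003,0.014,0,0,0],[1,0,0.003,0.016,0,0,0],[1,0,0.003,0.018,0,0,0],[1,0,0.003,0.018,0,0,0]]}}

```text
time: 2.65
tcp_pos: [0.5226, -0.0991, 0.0604]
tool_rot: [0.0, 0.653, 0.758, 0.0]
wrist_force: [-0.5, -0.1, -0.5]
gripper_width: -0.0
gripper_force: 0.0
```

>>> {"method": "play_rows", "body": {"increments": [[1,0,-0.002,0.001,0,0,0],[1,0,-0.003,0.002,0,0,0],[1,0,-0.003,0.003,0,0,0],[1,0,-0.003,0.003,0,0,0]]}}

```text
time: 3.05
tcp_pos: [0.5202, -0.0992, 0.0581]
tool_rot: [0.0, 0.653, 0.757, 0.001]
wrist_force: [-0.5, 2.8, 5.2]
gripper_width: 0.0002
gripper_force: 2.6
```

>>> {"method": "play_rows", "body": {"increments": [[1,0,0,0.0015,0,0,0],[1,0,0,0.003,0,0,0],[1,0,0,0.004,0,0,0],[1,0,0,0.004,0,0,0]]}}

```text
time: 3.45
tcp_pos: [0.5201, -0.0976, 0.0555]
tool_rot: [-0.001, 0.653, 0.757, 0.001]
wrist_force: [-4.6, 9.4, 15.9]
gripper_width: -0.0001
gripper_force: 12.1
```

>>> {"method": "play_rows", "body": {"increments": [[1,0.002,0,0,0,0,0],[1,0.004,0,0.001,0,0,0],[1,0.005,0,0.001,0,0,0],[1,0.005,0,0.001,0,0,0]]}}

```text
time: 3.85
tcp_pos: [0.5199, -0.096, 0.0555]
tool_rot: [0.002, 0.653, 0.758, -0.001]
wrist_force: [-6.6, -0.8, 19.5]
gripper_width: -0.0003
gripper_force: 15.7
```

```bash
python3 - <<'E'
from h import *
from station import sense,imaging
s,c=wrist(imaging,sense);k=imaging.capture("scene")
print(s["time"],s["tcp_pos"],s["wrist_force"],s["ft_torque"],rot(s["tool_rot"])[:,2])
u,v=proj(k,[.52,-.09,.05])[0].astype(int);print(u,v)
a=cv2.resize(c["image"][180:360,180:380],(400,360),interpolation=cv2.INTER_CUBIC)
b=cv2.resize(k["image"][v-45:v+45,u-50:u+50],(400,360),interpolation=cv2.INTER_CUBIC)
cv2.imwrite("pics/w3.png",np.hstack([a,b])[:,:,::-1])
E
```

```text
3.85 [ 0.51994474 -0.09602929  0.05553663] [-6.61734141 -0.82154961 19.48931014] [-0.04543397  1.06008916  0.04849551] [ 0.00153352 -0.00287473 -0.99999469]
261 234
```

View pics/w3.png

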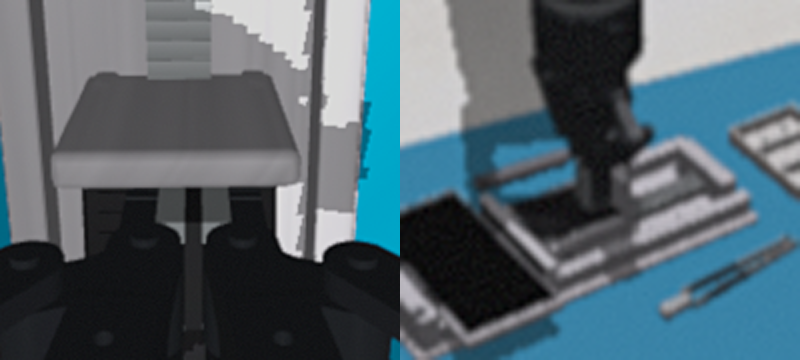

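The fingertip sits on the pad against the wall, clear of everything else. I'll push gently and watch the force.

>>> {"method": "play_rows", "body": {"increments": [[1,0.002,-0.001,0,0,0,0],[1,0.004,-0.001,0,0,0,0],[1,0.006,-0.001,0,0,0,0],[1,0.008,-0.001,0,0,0,0],[1,0.008,-0.001,0,0,0,0]]}}

```text
time: 4.45
tcp_pos: [0.5186, -0.0882, 0.0556]
tool_rot: [0.002, 0.653, 0.758, 0.0]
wrist_force: [-4.6, -1.4, 16.0]
gripper_width: 0.0002
gripper_force: 15.5
```

>>> {"method": "play_rows", "body": {"increments": [[1,0.006,0,0,0,0,0],[1,0.012,0,0,0,0,0],[1,0.018,0,0,0,0,0],[1,0.024,0,0,0,0,0],[1,0.03,0,0,0,0,0]]}}

```text
time: 4.95
tcp_pos: [0.5139, -0.0586, 0.0556]
tool_rot: [0.002, 0.653, 0.758, -0.0]
wrist_force: [-4.8, -2.5, 18.2]
gripper_width: -0.0004
gripper_force: 16.1
```

>>> {"method": "play_rows", "body": {"increments": [[1,0.006,0,0,0,0,0],[1,0.012,0,0,0,0,0],[1,0.018,0,0,0,0,0],[1,0.022,0,0,0,0,0],[1,0.022,0,0,0,0,0]]}}

```text
time: 5.45
tcp_pos: [0.5102, -0.036, 0.0555]
tool_rot: [0.001, 0.652, 0.758, -0.0]
wrist_force: [-6.0, 0.5, 20.2]
gripper_width: -0.0
gripper_force: 15.3
```

Sliding freely. I'll keep going until the force rises at the stop.

>>> {"method": "play_rows", "body": {"increments": [[1,0.004,0,0,0,0,0],[1,0.008,0,0,0,0,0],[1,0.011,0,0,0,0,0],[1,0.013,0,0,0,0,0],[1,0.013,0,0,0,0,0]]}}

```text
time: 5.95
tcp_pos: [0.5091, -0.028, 0.0556]
tool_rot: [0.005, 0.652, 0.758, -0.003]
wrist_force: [-6.6, -16.7, 17.7]
gripper_width: 0.0004
gripper_force: 21.7
```

>>> {"method": "play_rows", "body": {"increments": [[1,0,0,0,0,0,0],[1,0,0,-0.004,0,0,0],[1,0,0,-0.009,0,0,0],[1,0,0,-0.015,0,0,0],[1,0,0,-0.015,0,0,0]]}}

```text
time: 6.45
tcp_pos: [0.5081, -0.0281, 0.0672]
tool_rot: [0.004, 0.652, 0.758, -0.003]
wrist_force: [2.7, -17.1, -6.1]
gripper_width: 0.0002
gripper_force: 8.5
```

>>> {"method": "play_rows", "body": {"increments": [[1,-0.004,0,0,0,0,0],[1,-0.009,0,0,0,0,0],[1,-0.009,0,-0.01,0,0,0],[1,-0.009,0,-0.04,0,0,0],[1,-0.009,0,-0.08,0,0,0]]}}

```text
time: 6.95
tcp_pos: [0.5063, -0.0306, 0.1466]
tool_rot: [-0.003, 0.653, 0.758, -0.001]
wrist_force: [1.2, -0.2, -0.2]
gripper_width: 0.0001
gripper_force: 0.0
```

>>> {"method": "play_rows", "body": {"increments": [[1,-0.02,0,-0.04,0,0,0],[1,-0.05,0,-0.07,0,0,0],[1,-0.07,0,-0.09,0,0,0],[1,-0.07,0,-0.09,0,0,0],[1,-0.07,0,-0.09,0,0,0]]}}

```text
time: 7.45
tcp_pos: [0.5186, -0.1002, 0.2376]
tool_rot: [-0.0, 0.653, 0.757, 0.0]
wrist_force: [-0.2, 0.7, 0.0]
gripper_width: -0.0
gripper_force: 0.0
```

```bash
python3 - <<'E'
from h import *
from station import sense,imaging
s,c=wrist(imaging,sense);k=imaging.capture("top")
print(s["time"],s["tcp_pos"],s["wrist_force"])
a=cv2.resize(c["image"],(440,330),interpolation=cv2.INTER_AREA)
b=cv2.resize(k["image"][145:220,245:395],(800-440,180),interpolation=cv2.INTER_CUBIC);b=np.vstack([b,np.zeros((150,360,3),np.uint8)])
cv2.imwrite("pics/w4.png",np.hstack([a,b])[:,:,::-1])
E
```

```text
7.45 [ 0.51856414 -0.10021598  0.23761982] [-0.20181998  0.65765228  0.00779429]
```

View pics/w4.png

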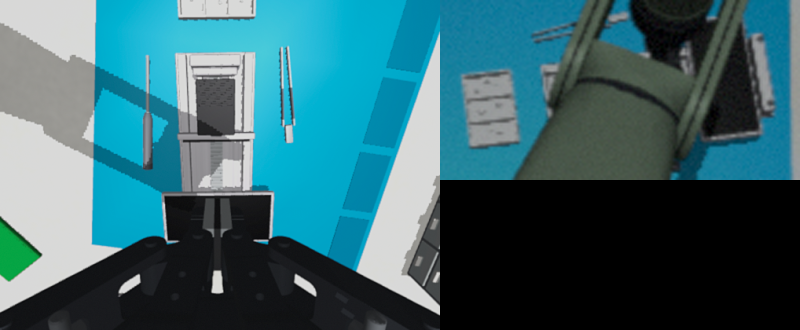

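The wrist view shows the jaw moved up to the end stop: wall at (215,72), stop at (215,62). The phone is still lying at (217,215), and the driver, tweezers and tray look unmoved. I'll zoom in to check the gap.

```bash
python3 - <<'E'
from h import *
from station import sense,imaging
s,c=wrist(imaging,sense);e=np.radians(98.7);ux=np.array([np.cos(e),np.sin(e),0]);w=np.array([.51676,-.08483,.062])
print(proj(c,np.array([w+.07*ux,w+.07*ux+.0])),proj(c,w+.065*ux))
g=c["image"][60:190,210:340,::-1];cv2.imwrite("pics/w5.png",cv2.resize(g,None,fx=4.5,fy=4.5,interpolation=cv2.INTER_CUBIC))
E
```

```text
[[276.24775938  95.69793552]
 [276.24775938  95.69793552]] [[276.26602032 102.00125925]]
```

View pics/w5.png

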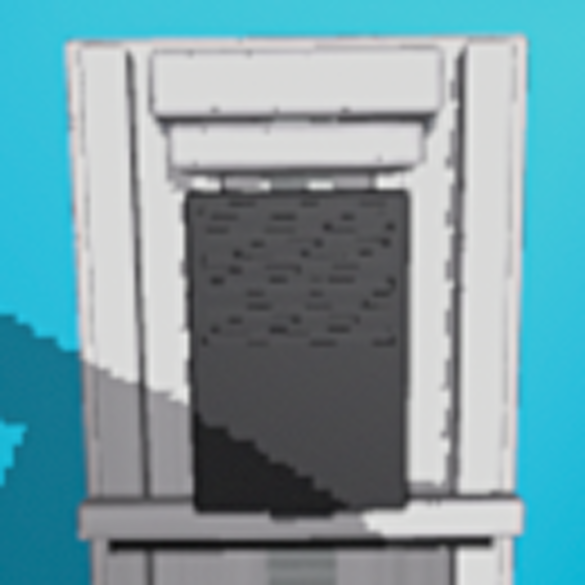

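The wall face is at row ≈96.7, about 69 mm of travel. It's against the stop and the push force rose sharply there. The pad has sprung back up and the hand is clear.

```bash
python3 -c "
from station import ticket
print(ticket.job_done())"
```

```text
the job is handed in; nothing more can be done
None
```

The jaw is fully open against the end stop (about 69 mm of travel), the release has sprung back up, and the hand is clear. The phone is still lying in the clamp and the tools look undisturbed; I handed the job in at about 7.5 s and got no verdict back.

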